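# Run the parting stylus along a chocolate mould's seam

### The arm

A 7-joint arm with a two-finger parallel gripper is mounted at the origin on the work surface. World frame = base frame: x ahead of the robot, y to its left, z up, the work surface at z = 0. Lengths are in m, angles in rad, forces in N, time in s.
With the tool pointing down it reaches from about 0.425 to 0.825 m from the base axis. Payload 3.6 kg.
Tool frame: the origin (TCP) lies on the centre line of the jaws, within the pads' length; the fingertips stand 22 mm ahead of it and the grasp point (between the pads) lies 3 mm ahead of it; z points along the fingers, y is the line along which they close (so a half turn about z gives the same grasp; the last joint's range is limited). The gripper opens to 85 mm and grips with 20 to 120 N. Pads are 22 mm wide; open, the fingers measure 114 mm over their backs; the gripper's body (76 mm by 85 mm) begins 54 mm behind the grasp point. The pads swing forward as they close: fully open they stand 13 mm farther back than shut.
Start: joints at [1.218, 0.615, -0.013, 1.423, 0.008, 1.103, -0.04], TCP at [0.208, -0.616, 0.226] pointing down, gripper open.
Joint ranges: [-3.12, 3.12], [-0.3, 2.06], [-1.34, 1.32], [0.26, 2.42], [-1.36, 4.5], [0.01, 1.98], [-2.84, 2.84]. Speed limits (rad/s): [2.79, 2.79, 3.14, 3.14, 3.14, 3.14, 3.14].

### API

Orientations are given as [roll, pitch, yaw] about the fixed x, y, z axes, in that order (R = Rz(yaw) Ry(pitch) Rx(roll)).
In Python, from rig import reach, movel, movej, set_gripper, pause, inverse_kinematics, sense, grab_frame, PlanningError, hand_in gives the robot as it stands. The module is installed in compiled form; this text tells all that it offers. Calls block until the motion is done:
- reach(position, orientation): joint-space move of the TCP to a pose.
- movel(position, vel=0.15, rot=None, contact_N=None): straight line of the TCP; rot=None keeps the orientation; vel is the mean speed in m/s. With contact_N (N) it stops when the force on the tool has changed by that much, and returns True; else False.
- movej(angles): joint-space move.
- set_gripper(opening): finger opening in m; the grip force is fixed at half the most; returns when the fingers have stopped.
- pause(seconds).
- inverse_kinematics(position, orientation): joint angles nearest the present ones, or None.
- sense(): the state.
- grab_frame(name): name is "scene" or "side" or "wrist"; returns a dict with "img" (384x512x3 uint8, red, green, blue), "range_z" (384x512 float32, m along the optical axis (not along the pixel's ray), 0 where there is no reading), "fovy" (degrees; the focal length in pixels is half the picture's height over the tangent of half this angle, whatever the lens; pixels are square), "cx", "cy" (the principal point, pixels), "R" (3x3) and "t" (3): a world point X has camera coordinates R X + t; the wrist camera has in their place "T_tool_cam" (4x4, takes a point from camera to tool coordinates, whose origin is the TCP and whose axes are the flange's). Camera axes: x right, y down, z forward; pixel columns grow to the right and rows downward; lengths in m; the calibration is good to about 2 mm. A picture is of the moment at which its call begins: read the wrist's pose just before it.
A pose or a line that the arm cannot do raises PlanningError and nothing moves.
- hand_in(): hands the job in; it is judged then, once.
The state is a dict: "t": time; "joint_positions": joint angles; "qd": joint speeds; "joint_efforts": joint torques, N m; "ee_pos": TCP position; "orientation": TCP orientation; "wrist_force": force on the tool from outside, world axes, zero at the start; "ft_torque": the same for the moment, N m; "finger_gap": finger opening in m; "grip_force": force on a finger pad.
Only numpy, scipy, OpenCV 4.12 (cv2) and the standard library are available. Lean on these libraries where they do the work, as an engineer would, in place of code of your own. Each camera call takes 0.05 s, during which the arm holds its last target. There are 200 camera calls.

### The job

Part the chocolate mould: swing its hasp right off the seam, until it lies alongside the mould's edge, then lay the stylus in the sloping stand, tip down, let go of it and take it again by its butt end. Holding it upright, slowly (about 5 cm a second at most) draw its tip along the floor of the groove, bearing gently, from the end with the bow handle to the plain end. Then lay it back in the stand, tip down, leave the hasp off, and disturb nothing else on the bench.

Things in the scene. Friction and masses are not known exactly. Their poses are not given: they have to be found in the camera images.
- mould: closed two-part aluminium mould fixed to the bench, 190 (x) x 120 (y) x 45 (z) mm, origin under its centre, z up. A bow handle sticks out 32 mm at its -x end; the +x end is plain. The parting seam, an open groove, runs over the top from end to end: straight at y = -15 to x = -30, slanting to (30, 15), then straight at y = 15
- seam_0 (a point): seam point 0 of 0..6, on the groove's centre line, at its floor (z = 33 mm in the mould's frame; groove 12 mm wide and 12 mm deep, the mould's top is at 45 mm), at (-80, -15) mm of the mould (at the end by the bow handle); axes as the mould
- seam_1 (a point): seam point 1 of 0..6, on the groove's centre line, at its floor (z = 33 mm in the mould's frame; groove 12 mm wide and 12 mm deep, the mould's top is at 45 mm), at (-55, -15) mm of the mould (half way along the first straight run); axes as the mould
- seam_2 (a point): seam point 2 of 0..6, on the groove's centre line, at its floor (z = 33 mm in the mould's frame; groove 12 mm wide and 12 mm deep, the mould's top is at 45 mm), at (-30, -15) mm of the mould (at the first bend); axes as the mould
- seam_3 (a point): seam point 3 of 0..6, on the groove's centre line, at its floor (z = 33 mm in the mould's frame; groove 12 mm wide and 12 mm deep, the mould's top is at 45 mm), at (0, 0) mm of the mould (half way along the slanting run); axes as the mould
- seam_4 (a point): seam point 4 of 0..6, on the groove's centre line, at its floor (z = 33 mm in the mould's frame; groove 12 mm wide and 12 mm deep, the mould's top is at 45 mm), at (30, 15) mm of the mould (at the second bend); axes as the mould
- seam_5 (a point): seam point 5 of 0..6, on the groove's centre line, at its floor (z = 33 mm in the mould's frame; groove 12 mm wide and 12 mm deep, the mould's top is at 45 mm), at (55, 15) mm of the mould (along the last straight run); axes as the mould
- seam_6 (a point): seam point 6 of 0..6, on the groove's centre line, at its floor (z = 33 mm in the mould's frame; groove 12 mm wide and 12 mm deep, the mould's top is at 45 mm), at (80, 15) mm of the mould (at the plain end); axes as the mould
- hasp (a joint): angle of the flat steel swing hasp on the mould's top: 0 = across the seam, hooked on its stud; grows as it turns clockwise from above about the upright pivot; 1.57 = alongside the mould's edge, its free end towards the bow handle; stop at 1.7. It stays where it is left
- hasp_knob (a point): the hasp's upright round knob, 16 mm thick, from 52 to 84 mm over the bench, 55 mm from the pivot; this point is on its axis, 69 mm over the bench
- hasp_pivot (a point): the hasp's upright pivot axis, at (0, 40) mm of the mould, 50 mm over the bench
- stylus: parting stylus, 185 mm long, 110 g: black square handle 22 x 22 x 110 mm, then a steel shank 10 mm thick, then a round sprung tip 5 mm thick. Origin on its axis in the handle's middle, x along it towards the tip; handle from x = -55 (butt end) to +55 mm, shank to 111 mm, tip at 130 mm. At first it lies on the bench (axis 11 mm up)
- stylus_tip (a point): the end of the sprung tip; it gives way up to 6 mm into the shank (1.5 N to start, 4.5 N fully in)
- plunger: the sprung tip itself, a 5 mm steel pin; origin at its end, axes as the stylus
- cradle: steel trough of the sloping stand, tilted 45 degrees. Origin where the handle's middle rests (125 mm over the bench), x down the slope (to the stylus's tip), z square out of the open side. It holds the handle from x = -5 to 56 mm: floor at z = -11, walls 30 mm apart inside, up to z = 3; end stop at x = 56, up to z = 9, with a 16 mm slot for the shank. Its upper 50 mm stands free
- stand: the stand that carries the cradle: a 130 x 100 x 10 mm base plate (x from -45 to 85 mm) and a column; origin on the bench below the cradle's origin
- choc_bar: chocolate bar 50 x 120 x 15 mm, origin under its centre; not to be touched
- tub: paper tub, 92 mm wide, 70 mm high, origin under its centre; not to be touched
- spatula: spatula 240 mm long, lying; not to be touched
- nut_jar: jar 80 mm wide, 120 mm high, origin under its centre; not to be touched
- syrup: amber bottle 66 mm wide, 190 mm high, origin under its centre; not to be touched
- choc_block: chocolate block 90 x 160 x 35 mm, origin under its centre; not to be touched
Mind the look-alikes: they are no part of the job. Leave any blue or pink look-alike of the stand alone.

How it is judged:
By the outcome, as a careful person would: the job done as asked, in the order asked, and still so for the second after the job is handed in, with the robot touching nothing.
It also fails if it takes over 72 s, if anything falls off the work surface, if the arm or the gripper's body presses on something with over 40 N, if the wrist force passes 120 N, or if a joint passes its speed limit or range.

## Working session

There is one attempt and no reset: what is moved stays moved. The work goes in short steps, each a Python script; the robot and the scene stay as the last script left them, time stands still between calls to the robot, and variables do not carry over. Pictures are saved under pics/ and viewed, at most 12 in all, crops included, and the job is handed in when it is done.

```bash
mkdir -p pics; ls
cat > h.py <<'E'
import numpy as np, cv2
from rig import *
from scipy.spatial.transform import Rotation as Ro
def save(f,n):
    cv2.imwrite('pics/'+n,f['img'][:,:,::-1])
def cloud(f,pose=None):
    h,w=f['range_z'].shape; F=h/2/np.tan(np.radians(f['fovy'])/2)
    v,u=np.mgrid[:h,:w]; z=f['range_z']
    P=np.stack([(u-f['cx'])/F*z,(v-f['cy'])/F*z,z],-1)
    if 'R' in f: return (P-f['t'])@f['R']
    T=f['T_tool_cam']; P=P@T[:3,:3].T+T[:3,3]
    p,o=pose
    return P@Ro.from_euler('xyz',o).as_matrix().T+np.array(p)
E
python3 - <<'E'
from h import *
import pickle
s=sense(); print(s)
D={}
for n in ['scene','side','wrist']:
    f=grab_frame(n); save(f,n+'0.png'); D[n]=f; print(n,f['fovy'],f['cx'],f['cy'],f.get('R'),f.get('t'),f.get('T_tool_cam'))
pickle.dump((s,D),open('d0.pkl','wb'))
cv2.imwrite('pics/both.png',cv2.resize(np.vstack([D['scene']['img'],D['side']['img']])[:,:,::-1],(400,600)))
E
```

```text
pics
{'t': 0.0, 'joint_positions': array([ 1.21850801,  0.6159105 , -0.01263322,  1.42489184,  0.00810276,
        1.10339242, -0.0404328 ]), 'qd': array([-0.00018115, -0.00021411,  0.00026861, -0.00113044,  0.00105653,
       -0.00095206,  0.00138489]), 'joint_efforts': array([ 5.84470927e-04, -4.69213343e+01,  2.59194598e-01, -1.71031541e+01,
        9.96561226e-03,  9.70238034e-03,  7.34822390e-07]), 'ee_pos': array([ 0.20780575, -0.61507172,  0.22474611]), 'orientation': array([-3.13904081e+00,  2.93772897e-05,  3.25837041e-01]), 'wrist_force': array([-0.07261608, -0.24373542,  0.04621749]), 'ft_torque': array([ 0.01690215, -0.00088915,  0.03002651]), 'grip_force': 0.0, 'finger_gap': 0.08511685878831371}
scene 44.543367101146245 259.81682115741575 187.9225133865393 [[ 0.20580399  0.97832868  0.0227531 ]
 [ 0.51523642 -0.08856083 -0.85246021]
 [-0.83197124  0.18716294 -0.52229675]] [-0.0627495  -0.2001537   1.94661109] None
side 51.827905392558606 253.52120778761886 190.4435084733929 [[-0.99972122 -0.01966626 -0.01306571]
 [-0.00608708  0.74934665 -0.66214994]
 [ 0.02281276 -0.66188581 -0.74925746]] [0.55618131 0.08689672 1.30430527] None
wrist 64.36084400019676 255.47139605651984 185.4392810437214 None None [[ 1.11633800e-04 -9.62861747e-01 -2.69994896e-01  6.85962616e-02]
 [ 9.99999984e-01  6.98443453e-05  1.64385885e-04  3.21795124e-04]
 [-1.39423264e-04 -2.69994910e-01  9.62861739e-01 -1.46787310e-01]
 [ 0.00000000e+00  0.00000000e+00  0.00000000e+00  1.00000000e+00]]
```

View pics/scene0.png

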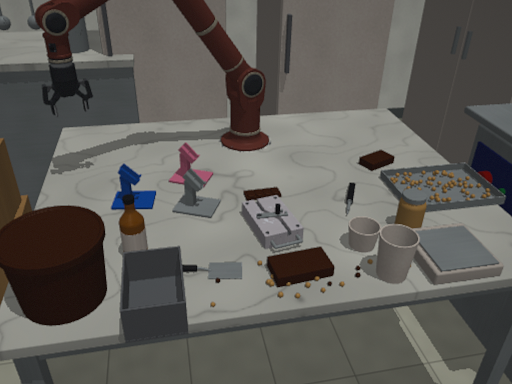

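View pics/side0.png

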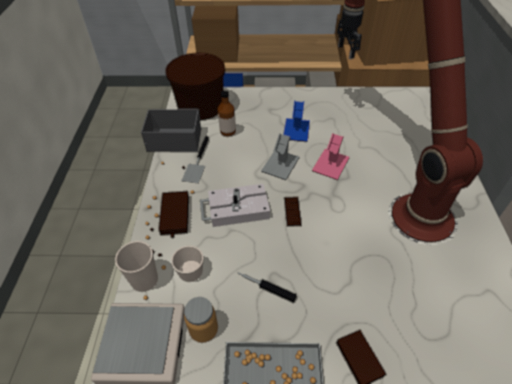

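The scene picture shows the grey stand at (195,192), the mould at (272,218) with its bow handle on the far side from the robot, and the stylus at (350,195). In the side picture they are at (282,160), (238,203) and (268,287), with the blue and pink look-alike stands near the grey one.

Run:
```python
from h import *
import pickle
s,D=pickle.load(open('d0.pkl','rb'))
C={n:cloud(D[n]) for n in ['scene','side']}
for n,pts in [('scene',[(195,192),(272,218),(285,245),(350,190),(348,210),(197,205)]),('side',[(282,160),(238,203),(205,210),(278,291),(245,276),(281,165),(283,143)])]:
    for u,v in pts: print(n,u,v,C[n][v,u].round(3))
P=np.vstack([C[n].reshape(-1,3)[(D[n]['range_z']>0).ravel()] for n in C])
def win(x0,x1,y0,y1,z0,z1):
    m=(P>[x0,y0,z0]).all(1)&(P<[x1,y1,z1]).all(1); return P[m]
c=C['side']
for nm,(u0,u1,v0,v1) in dict(mould=(195,275,180,228),sty=(230,300,268,305),stand=(260,302,130,182)).items():
    q=c[v0:v1,u0:u1].reshape(-1,3); q=q[(q[:,2]>0.006)&(q[:,2]<.3)]
    print(nm,len(q),q.min(0).round(3),q.max(0).round(3),cv2.minAreaRect(q[:,:2].astype(np.float32)*1000))
```

```text
scene 195 192 [ 0.442 -0.243  0.042]
scene 272 218 [ 0.634 -0.033  0.047]
scene 285 245 [ 0.735 -0.018  0.023]
scene 350 190 [0.484 0.273 0.021]
scene 348 210 [0.587 0.228 0.013]
scene 197 205 [ 0.472 -0.241  0.012]
side 282 160 [ 0.455 -0.247  0.018]
side 238 203 [ 0.607 -0.012  0.05 ]
side 205 210 [ 0.721 -0.025 -0.003]
side 278 291 [0.482 0.284 0.022]
side 245 276 [0.576 0.234 0.013]
side 281 165 [ 0.459 -0.227  0.012]
side 283 143 [ 0.455 -0.251  0.098]
mould 2109 [ 0.504 -0.156  0.006] [0.737 0.05  0.086] ((612.8032836914062, -51.406890869140625), (252.40066528320312, 174.12872314453125), 10.604768753051758)
sty 433 [0.431 0.222 0.006] [0.597 0.311 0.025] ((515.7969360351562, 262.3835144042969), (24.434146881103516, 182.38218688964844), 64.05029296875)
stand 968 [ 0.374 -0.433  0.006] [ 0.534 -0.156  0.131] ((463.7773742675781, -297.13604736328125), (292.3697509765625, 146.50401306152344), 80.59671020507812)
```

Run:
```python
from h import *
import pickle
L=[]
for p,y in [((.46,-.25,.30),1.07),((.62,-.03,.28),1.52)]:
    reach(p,[np.pi,0,y]); s=sense(); f=grab_frame('wrist'); L.append((s,f)); save(f,'w%d.png'%len(L)); print(s['t'],s['ee_pos'],s['orientation'],s['joint_positions'].round(2))
pickle.dump(L,open('d1.pkl','wb'))
cv2.imwrite('pics/w12.png',cv2.resize(np.vstack([l[1]['img'] for l in L])[:,:,::-1],(400,600)))
```

```text
1.8 [ 0.45921951 -0.2519012   0.29961363] [-3.14109116e+00  1.09063660e-03  1.06648875e+00] [ 0.66  0.36 -0.29  1.66  0.11  1.13 -0.16]
2.9083 [ 0.61969802 -0.03295129  0.27997432] [-3.14125751e+00  2.54020260e-03  1.51602866e+00] [ 0.27  0.56 -0.43  1.42  0.24  1.22 -0.25]
```

View pics/w12.png

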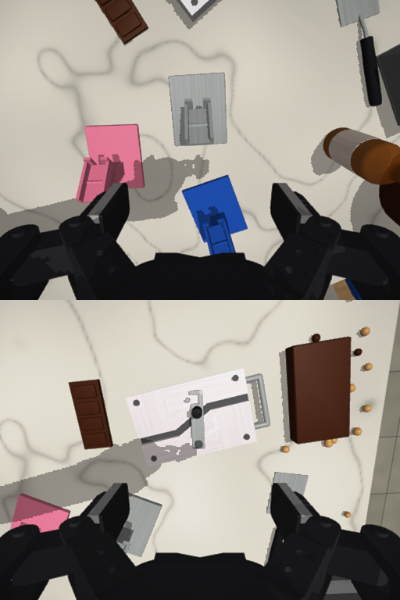

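The upper half shows the grey stand at full-image pixel (253,138), with pink and blue stands below it. The lower half shows the mould centred at about (247,147), its handle to the right, the pivot at (253,183) and the knob at (251,142).

Run:
```python
from h import *
import pickle
L=pickle.load(open('d1.pkl','rb')); s0,D=pickle.load(open('d0.pkl','rb'))
W=[cloud(f,(s['ee_pos'],s['orientation'])) for s,f in L]
def box(q): return cv2.minAreaRect((q[:,:2]*1000).astype(np.float32))
c=W[1]; q=c[70:235,150:345].reshape(-1,3)
print('table z', np.median(W[1][60:75,300:340].reshape(-1,3)[:,2]), np.median(W[0][100:140,330:380].reshape(-1,3)[:,2]))
t=q[(abs(q[:,2]-.045)<.004)]; print('top',np.median(t[:,2]),len(t),box(t))
S=cloud(D['side']).reshape(-1,3)
k=q[(q[:,2]>.075)&(q[:,2]<.1)]; print('knob',len(k),k.mean(0),box(k),k[:,2].max())
h=c[90:180,305:350].reshape(-1,3); h=h[h[:,2]>.008]; print('handle',h.mean(0))
print('pivot px',c[183,253],'knob px',c[142,251])
for c,nm in [(W[0],'w0'),(cloud(D['side']),'side'),(cloud(D['scene']),'scene')]:
    q=c.reshape(-1,3); q=q[(abs(q[:,0]-.455)<.09)&(abs(q[:,1]+.25)<.075)]
    b=q[abs(q[:,2]-.010)<.004]; print(nm,'base',len(b),box(b)); 
    u=q[(q[:,2]>.05)&(q[:,2]<.2)]; print(len(u),u.min(0),u.max(0))
    for z in np.arange(.05,.16,.015):
        m=u[abs(u[:,2]-z)<.0075]
        if len(m)>4: print(z.round(3),len(m),m.mean(0).round(4),box(m))
```

```text
table z -0.001063895838482487 -0.0010418698620270617
top 0.043795598360582055 11786 ((608.6421508789062, -30.28215789794922), (190.33851623535156, 120.31166076660156), 10.530930519104004)
knob 154 [ 0.61690157 -0.01383825  0.08235398] ((616.6224365234375, -13.965656280517578), (14.527369499206543, 14.804638862609863), 86.7261734008789) 0.084491716844622
handle [ 0.70348192 -0.01631312  0.0383146 ]
pivot px [ 0.6151342  -0.06668739  0.05395768] knob px [ 0.61625494 -0.01080946  0.08298271]
w0 base 4216 ((462.92669677734375, -241.9708251953125), (129.4844970703125, 99.90762329101562), 64.75358581542969)
1964 [ 0.43016855 -0.28154465  0.07500252] [ 0.49161621 -0.20820079  0.13009131]
0.08 418 [ 0.4673 -0.2325  0.0821] ((469.02215576171875, -228.94371032714844), (29.342639923095703, 38.91457748413086), 64.53435516357422)
0.095 632 [ 0.4635 -0.2399  0.0945] ((465.86163330078125, -235.70175170898438), (44.3629150390625, 39.66844940185547), 64.0673599243164)
0.11 628 [ 0.4548 -0.258   0.1105] ((456.6021728515625, -255.0830841064453), (41.62710952758789, 39.98444747924805), 64.93193817138672
[... 1479 characters left out ...]
 17.882673263549805)
0.065 45 [ 0.4667 -0.2633  0.0648] ((463.8876647949219, -256.45819091796875), (44.961734771728516, 24.136438369750977), 69.93754577636719)
0.08 83 [ 0.4696 -0.2474  0.0819] ((463.5171203613281, -244.7306671142578), (60.28496170043945, 41.16734313964844), 59.059627532958984)
0.095 101 [ 0.4666 -0.2445  0.0944] ((464.4592590332031, -246.30389404296875), (61.22298049926758, 45.03044509887695), 65.63103485107422)
0.11 93 [ 0.4595 -0.2544  0.1101] ((458.1797790527344, -255.71731567382812), (45.825401306152344, 46.60647201538086), 58.85627365112305)
0.125 45 [ 0.4545 -0.2633  0.1224] ((455.5703125, -263.1880798339844), (21.086984634399414, 42.92679977416992), 60.3848762512207)
```

```bash
cat >> h.py <<'E'
Mc=np.array([.6086,-.0303]); My=np.radians(190.53)
RM=np.array([[np.cos(My),-np.sin(My)],[np.sin(My),np.cos(My)]])
def mw(x,y,z): return np.r_[Mc+RM@[x,y],z]      # mould (m) -> world
d=np.array([.4265,.9045,0]); d/=np.linalg.norm(d)
CO=np.array([.4629,-.2420,.125])-.020*d
cx=(d-[0,0,1])/2**.5; cz=(d+[0,0,1])/2**.5; cy=np.cross(cz,cx)
RC=np.column_stack([cx,cy,cz])                   # cradle frame
def eul(x,z):                                     # tool rpy from its x and z axes
    return Ro.from_matrix(np.column_stack([x,np.cross(z,x),z])).as_euler('xyz')
E
python3 - <<'E'
from h import *
import pickle
piv=mw(0,.04,0)[:2]; k=np.array([.6167,-.0140])
a0=np.arctan2(*(k-piv)[::-1]); 
aend=My-np.pi/2-1.61; aend=(aend-a0)%(2*np.pi)-2*np.pi+a0
print('start hasp',My-np.pi/2-a0-2*np.pi*0,np.degrees([a0,aend]),piv)
o=[np.pi,0,np.pi/4]
set_gripper(.045)
reach([*k,.13],o); movel([*k,.081],.12); set_gripper(0.0)
s=sense(); print(s['t'],s['finger_gap'],s['grip_force'],s['ee_pos'],s['wrist_force'])
for a in np.linspace(a0,aend,8)[1:]:
    movel([*(piv+.0555*np.array([np.cos(a),np.sin(a)])),.081],.10)
    s=sense(); print(s['t'],s['ee_pos'].round(4),s['wrist_force'].round(1),s['finger_gap'].round(4))
set_gripper(.045); movel(s['ee_pos']+[0,0,.08],.2)
set_gripper(.085)
s=sense();f=grab_frame('wrist');save(f,'w3.png')
reach([.50,.24,.28],[np.pi,0,2.05]); s2=sense();f2=grab_frame('wrist');save(f2,'w4.png'); print(s2['t'],s2['ee_pos'])
pickle.dump([(s,f),(s2,f2)],open('d2.pkl','wb'))
cv2.imwrite('pics/w34.png',cv2.resize(np.vstack([f['img'],f2['img']])[:,:,::-1],(400,600)))
E
```

```text
start hasp 0.19798387351435576 [89.18635964  8.28379498] [ 0.61591001 -0.06962637]
5.2167 -1.3037327023638696e-05 0.0 [ 0.61676892 -0.01400244  0.0811834 ] [-0.15373217 -0.66709203 -0.9863993 ]Traceback (most recent call last):
  File "<stdin>", line 13, in <module>
AttributeError: 'float' object has no attribute 'round'
```

Run:
```python
from h import *
s=sense(); print(s['t'],s['ee_pos'],s['wrist_force'],s['finger_gap'],s['grip_force'])
f=grab_frame('side'); g=grab_frame('wrist'); 
c=cloud(f); q=c.reshape(-1,3)
cv2.imwrite('pics/p5.png',np.hstack([cv2.resize(f['img'][150:240,180:300],(400,300)),cv2.resize(g['img'],(400,300))])[:,:,::-1])
```

```text
5.475 [ 0.62807814 -0.01554909  0.08091022] [ 0.46346143  0.22289472 -0.17715737] -0.00011025574399125431 0.0
```

View pics/p5.png

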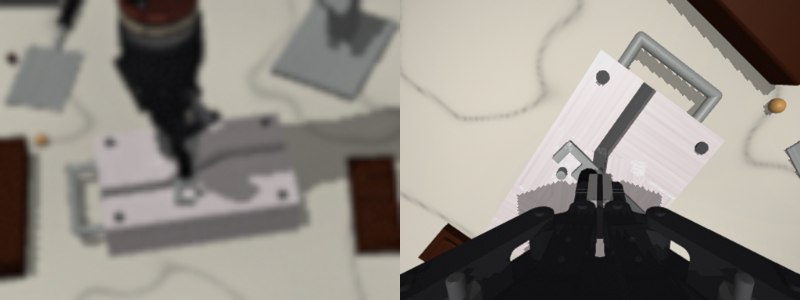

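The gripper is fully closed with the hasp's hooked end visible beside it at (575,160), so the knob was missed. I'll raise the gripper and measure again.

Run:
```python
from h import *
import pickle
s=sense(); movel(s['ee_pos']+[0,0,.12],.25)
s=sense(); f=grab_frame('wrist'); c=cloud(f,(s['ee_pos'],s['orientation'])); pickle.dump((s,f),open('d3.pkl','wb'))
q=c.reshape(-1,3); q=q[(np.linalg.norm(q[:,:2]-Mc,axis=1)<.1)&(f['range_z'].ravel()>.12)]
for z in (.056,.064,.072,.08): 
    k=q[abs(q[:,2]-z)<.004]; print(z,len(k),k.mean(0) if len(k) else 0)
k=q[(q[:,2]>.078)&(q[:,2]<.09)]; print(cv2.minAreaRect((k[:,:2]*1000).astype(np.float32)), s['t'])
t=q[abs(q[:,2]-.044)<.004]; print(cv2.minAreaRect((t[:,:2]*1000).astype(np.float32)))
cv2.imwrite('pics/p6.png',f['img'][:,:,::-1])
```

```text
0.056 235 [ 0.61409434 -0.04341075  0.05376108]
0.064 31 [ 0.62143329 -0.01048212  0.06416424]
0.072 33 [ 0.62152254 -0.01052897  0.07197824]
0.08 238 [ 0.61746356 -0.0138684   0.08213028]
((617.1799926757812, -14.403908729553223), (15.175384521484375, 14.552292823791504), 46.347412109375) 6.2083
((608.4136962890625, -30.346878051757812), (190.4716796875, 120.40105438232422), 10.533079147338867)
```

View pics/p6.png

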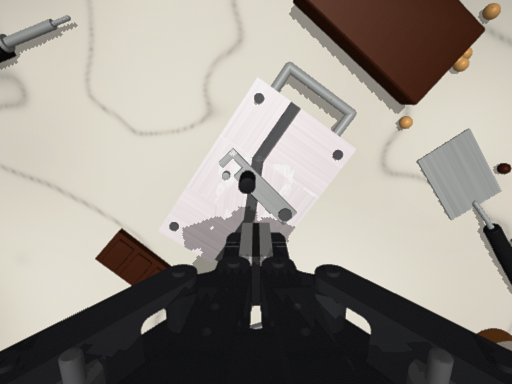

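Hasp and knob have not moved: the knob top is at pixel (247,183), which is still (0.617, -0.014). Next I'll check where the fingertips really are, using the depth image and the fixed cameras.

Run:
```python
from h import *
import pickle
s,f=pickle.load(open('d3.pkl','rb')); s0,D=pickle.load(open('d0.pkl','rb'))
c=cloud(f,([0,0,0],[0,0,0]))
for u,v in [(256,226),(245,226),(240,232),(256,240),(270,232),(257,265),(280,240)]: print(u,v,c[v,u].round(4),f['range_z'][v,u])
print(s['ee_pos'],s['orientation'])
for n in ['side','scene']:
    q=cloud(D[n]).reshape(-1,3)
    m=q[(np.linalg.norm(q[:,:2]-Mc,axis=1)<.11)]
    k=m[(m[:,2]>.072)&(m[:,2]<.1)]; print(n,'knob',len(k),k.mean(0)); t=m[abs(m[:,2]-.045)<.003]; print(len(t),cv2.minAreaRect((t[:,:2]*1000).astype(np.float32)))
g=grab_frame('side'); q=cloud(g).reshape(-1,3)
m=q[(np.linalg.norm(q[:,:2]-s['ee_pos'][:2],axis=1)<.06)&(q[:,2]>.1)&(q[:,2]<.3)]; o=m[np.argsort(m[:,2])[:12]]; print(o.round(4))
```

```text
256 226 [ 0.0111  0.0006 -0.0132] 0.1441607
245 226 [ 0.0107 -0.0047 -0.0122] 0.14518961
240 232 [-0.0746 -0.0169  0.1693] 0.34295586
256 240 [ 0.0115  0.0005 -0.029 ] 0.12884615
270 232 [ 0.0108  0.0069 -0.0195] 0.1381606
257 265 [ 0.0076  0.0009 -0.0425] 0.11681287
280 240 [ 0.0065  0.0116 -0.0187] 0.1400276
[ 0.62647887 -0.01545344  0.20042097] [-3.14096674e+00  1.04194900e-03  7.85522358e-01]
side knob 23 [ 0.61578409 -0.01094666  0.08064544]
1085 ((607.8873901367188, -28.093734741210938), (190.23687744140625, 125.19213104248047), 10.110615730285645)
scene knob 28 [ 0.62088206 -0.0164624   0.0806533 ]
1105 ((608.7861328125, -30.638755798339844), (196.6944580078125, 122.1470718383789), 10.842232704162598)
[[ 6.264e-01 -6.800e-03  2.047e-01]
 [ 6.318e-01 -5.000e-03  2.107e-01]
 [ 6.259e-01 -4.900e-03  2.109e-01]
 [ 6.286e-01 -4.000e-04  2.113e-01]
 [ 6.287e-01 -3.700e-03  2.121e-01]
 [ 6.198e-01 -3.300e-03  2.126e-01]
 [ 6.380e-01 -1.080e-02  2.132e-01]
 [ 6.226e-01 -2.200e-03  2.137e-01]
 [ 6.347e-01 -6.200e-03  2.137e-01]
 [ 6.317e-01 -5.800e-03  2.141e-01]
 [ 6.257e-01 -5.500e-03  2.144e-01]
 [ 6.348e-01 -9.500e-03  2.145e-01]]
```

The depth data puts the closed fingertips at about the TCP's height or slightly behind it, not 22 mm ahead as the text says. A light touch on the mould's plain top will settle it.

Run:
```python
from h import *
p=mw(-.05,.025,.10); o=[np.pi,0,np.pi/4]
movel(p,.25)
r=movel([*p[:2],.025],.05,contact_N=3)
s=sense(); print(r,s['ee_pos'],s['wrist_force'],s['t'])
f=grab_frame('side')
movel([*p[:2],.14],.25); print(sense()['t'])
```

```text
True [ 0.66200178 -0.04570174  0.03981966] [-0.69666826 -0.42483563  4.85620524] 8.0
8.6
```

The touch came at TCP z = 0.0398 on the 0.045 m top, so the tips stand 5 mm behind the reported TCP when shut. All heights will use that from here on, and I'll retry the hasp.

```bash
echo "TIP=-.005  # fingertips (shut) along tool z from reported TCP, measured by touch" >> h.py
python3 - <<'E'
from h import *
import pickle
piv=mw(0,.04,0)[:2]; k=np.array([.6168,-.0141])
a0=np.arctan2(*(k-piv)[::-1]); aend=np.radians(8.28)
o=[np.pi,0,np.pi/4]; Z=.0555
set_gripper(.045)
reach([*k,.10],o); movel([*k,Z],.12); set_gripper(0.0)
s=sense(); print(s['t'],s['finger_gap'],s['grip_force'],s['ee_pos'],s['wrist_force'])
if s['finger_gap']<.012: raise SystemExit
for a in np.linspace(a0,aend,7)[1:]:
    movel([*(piv+.0555*np.array([np.cos(a),np.sin(a)])),Z],.10)
    s=sense(); print(s['t'],s['ee_pos'].round(4),s['wrist_force'].round(1),round(s['finger_gap'],4))
set_gripper(.045); movel(s['ee_pos']+[0,0,.09],.25)
s=sense();f=grab_frame('wrist')
set_gripper(.06)
reach([.50,.24,.26],[np.pi,0,2.05]); s2=sense();f2=grab_frame('wrist'); print(s2['t'],s2['ee_pos'])
pickle.dump([(s,f),(s2,f2)],open('d2.pkl','wb'))
cv2.imwrite('pics/w34.png',cv2.resize(np.vstack([f['img'],f2['img']])[:,:,::-1],(400,600)))
E
```

```text
10.3833 0.01350880053196431 58.487293124198914 [ 0.61755752 -0.01368729  0.05666672] [-0.53606504  1.47622417  4.19259751]
10.6667 [ 0.6305 -0.0141  0.0565] [-0.4  3.1  5.4] 0.0138
10.95 [ 0.6429 -0.0171  0.0566] [-1.   4.3  4.1] 0.0138
11.2333 [ 0.6538 -0.0223  0.0566] [-0.6  7.6  5.2] 0.0137
11.5167 [ 0.665  -0.0308  0.0568] [4.  7.5 0.6] 0.0141
11.8 [ 0.6727 -0.0411  0.0568] [ 6.4 10.5 -0.2] 0.0138
12.0833 [ 0.6789 -0.0564  0.057 ] [11.5  6.4 -4.4] 0.0127
14.725 [0.50119416 0.23810788 0.25929277]
```

View pics/w34.png

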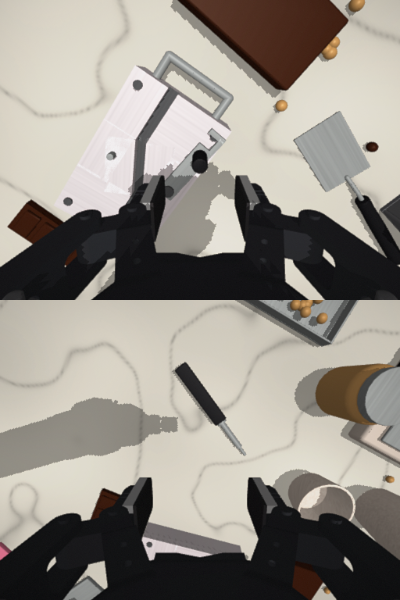

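The hasp now lies towards the bow handle with its knob at about (255,204). The stylus lies with its butt at about (228,85) and its tip at about (310,197).

```bash
cat > sty.py <<'E'
from h import *
def handle_fit(f,pose,box):
    u0,u1,v0,v1=box; c=cloud(f,pose)[v0:v1,u0:u1]; im=f['img'][v0:v1,u0:u1].max(-1)
    m=(im<70)&(c[...,2]>.012); m=cv2.morphologyEx(m.astype(np.uint8),cv2.MORPH_OPEN,np.ones((3,3)))>0
    q=c[m]; return q,cv2.minAreaRect((q[:,:2]*1000).astype(np.float32))
E
python3 - <<'E'
from sty import *
import pickle
(s,f),(s2,f2)=pickle.load(open('d2.pkl','rb')); s0,D=pickle.load(open('d0.pkl','rb'))
c=cloud(f,(s['ee_pos'],s['orientation'])); q=c.reshape(-1,3); q=q[(np.linalg.norm(q[:,:2]-mw(0,.04,0)[:2],axis=1)<.075)&(f['range_z'].ravel()>.12)]
k=q[(q[:,2]>.076)&(q[:,2]<.09)]; r=cv2.minAreaRect((k[:,:2]*1000).astype(np.float32)); print(r)
v=RM.T@(np.array(r[0])/1000-mw(0,.04,0)[:2]); print('hasp angle',np.arctan2(-v[0],-v[1]),np.linalg.norm(v))
q,r=handle_fit(f2,(s2['ee_pos'],s2['orientation']),(215,330,70,210)); print(len(q),np.median(q[:,2]),r)
c=cloud(f2,(s2['ee_pos'],s2['orientation']))[70:210,215:330].reshape(-1,3); t=c[c[:,2]>.005]; print('all',len(t),cv2.minAreaRect((t[:,:2]*1000).astype(np.float32)))
i=np.argsort(t@[np.cos(-.44),np.sin(-.44),0]); print('tip',t[i[-3:]],'butt',t[i[:3]])
for n,b in [('side',(230,305,265,310)),('scene',(335,360,175,220))]:
    q,r=handle_fit(D[n],None,b); print(n,len(q),np.percentile(q[:,2],75),r)
E
```

```text
((670.8375854492188, -64.77067565917969), (14.699036598205566, 15.075843811035156), 39.84115219116211)
hasp angle 1.6664068653461515 0.055141780842528805
1522 0.02070223144866662 ((484.5173034667969, 278.0209045410156), (24.93061065673828, 108.68037414550781), 63.98188400268555)
all 2030 ((517.6078491210938, 261.69573974609375), (25.299972534179688, 183.58924865722656), 64.0101318359375)
tip [[0.59823343 0.22005716 0.01323692]
 [0.59778075 0.21896727 0.01092004]
 [0.59966544 0.22053903 0.01254703]] butt [[0.4318244  0.29515861 0.0181672 ]
 [0.43516504 0.30206233 0.01787999]
 [0.43463964 0.30047657 0.01839032]]
side 284 0.02188038640326228 ((482.7422790527344, 278.900634765625), (22.40659523010254, 107.6448974609375), 64.94651794433594)
scene 105 0.023250973440635633 ((489.5856018066406, 272.21923828125), (21.492210388183594, 109.66277313232422), 64.29468536376953)
```

```bash
cat >> sty.py <<'E'
S0=np.array([.4840,.2783]); sx=np.array([np.cos(np.radians(-26)),np.sin(np.radians(-26)),0])
def bench(a,z): return np.r_[S0,0]-.030*sx+[0,0,z], eul(a*sx,np.array([0,0,-1.]))
def place(a,h,off=-.004): return CO+cx*(off-.030)+cz*(h-.013), eul(a*cx,-cz)
def butt(a,back): return CO+cx*(-.012+.001-back), eul(a*cz,cx)
def seam(x,y,h,yaw): return mw(x,y,.033+.142+h), [np.pi,0,yaw]
E
python3 - <<'E'
from sty import *
fmt=lambda q: None if q is None else q.round(2)
for a in (1,-1):
    for n,p in [('bench',bench(a,-.002)),('b hi',bench(a,.15)),('place',place(a,0)),('place up',place(a,.07)),('butt',butt(a,0)),('butt back',butt(a,.08)),('butt up',(butt(a,0)[0]+cz*.07,butt(a,0)[1]))]:
        print(a,n,p[0].round(3),p[1].round(2),fmt(inverse_kinematics(*p)))
for y in np.arange(-3,3.2,.75): print(y,[fmt(inverse_kinematics(*seam(x,yy,h,y))) for x,yy,h in [(-.085,-.015,.04),(.085,.015,0)]])
E
```

```text
1 bench [ 0.457  0.291 -0.002] [ 3.14  0.   -0.45] [-0.64  0.78  0.06  1.93 -0.09  0.43 -2.54]
1 b hi [0.457 0.291 0.15 ] [ 3.14  0.   -0.45] [-0.64  0.54  0.05  1.83 -0.04  0.77 -2.6 ]
1 place [ 0.44 -0.29  0.14] [3.14 0.79 1.13] [ 0.13  0.69 -0.    1.91  0.89  1.05 -0.98]
1 place up [ 0.461 -0.245  0.189] [3.14 0.79 1.13] [ 0.07  0.63 -0.04  1.84  0.8   1.19 -0.91]
1 butt [ 0.451 -0.267  0.133] [ 3.14 -0.79  1.13] [ 1.25  0.83 -0.62  1.77 -0.37  0.94  0.56]
1 butt back [ 0.427 -0.318  0.189] [ 3.14 -0.79  1.13] [ 1.31  0.77 -0.59  1.65 -0.36  1.14  0.56]
1 butt up [ 0.472 -0.222  0.182] [ 3.14 -0.79  1.13] [ 1.2   0.74 -0.65  1.8  -0.43  0.94  0.5 ]
-1 bench [ 0.457  0.291 -0.002] [-3.14  0.    2.69] [-0.3   0.83 -0.49  1.92  0.7   0.57 -0.15]
-1 b hi [0.457 0.291 0.15 ] [-3.14  0.    2.69] [-0.16  0.63 -0.71  1.82  0.52  0.89  0.01]
-1 place [ 0.44 -0.29  0.14] [-3.14 -0.79 -2.01] [ 0.69  0.9  -0.96  1.9   1.22  1.65  1.86]
-1 place up [ 0.461 -0.245  0.189] [-3.14 -0.79 -2.01] [ 0.64  0.86 -1.03  1.82  1.14  1.75  1.88]
-1 butt [ 0.451 -0.267  0.133] [-3.14  0.79 -2.01] [ 0.45  0
[... 629 characters left out ...]
0.15,  1.31, -0.11,  1.15, -2.27]), array([-0.01,  0.49,  0.13,  1.84, -0.08,  0.82, -2.16])]
0.0 [array([-0.01,  0.69, -0.03,  1.31,  0.02,  1.15, -1.62]), array([ 0.12,  0.49, -0.06,  1.83,  0.04,  0.82, -1.54])]
0.75 [array([ 0.08,  0.7 , -0.22,  1.3 ,  0.16,  1.16, -0.97]), array([ 0.25,  0.5 , -0.26,  1.83,  0.17,  0.83, -0.92])]
1.5 [array([ 0.18,  0.72, -0.41,  1.3 ,  0.29,  1.18, -0.32]), array([ 0.37,  0.52, -0.44,  1.82,  0.29,  0.86, -0.28])]
2.25 [array([ 0.26,  0.75, -0.59,  1.29,  0.42,  1.22,  0.33]), array([ 0.48,  0.56, -0.61,  1.82,  0.4 ,  0.89,  0.35])]
3.0 [array([ 0.35,  0.8 , -0.79,  1.29,  0.56,  1.27,  0.98]), array([ 0.59,  0.61, -0.8 ,  1.82,  0.53,  0.95,  0.98])]
```

Run:
```python
from sty import *
p,o=bench(1,.06); reach(p,o)
p,o=bench(1,-.002); print('c',movel(p,.12,contact_N=8)); s=sense(); print(s['ee_pos'],s['wrist_force'])
set_gripper(0); s=sense(); print(s['t'],s['finger_gap'],s['grip_force'],s['ee_pos'],s['wrist_force'])
if s['finger_gap']<.015: raise SystemExit
movel(bench(1,.15)[0],.25)
reach([.46,-.12,.30],[np.pi,0,1.13]); reach(*place(1,.09)); s=sense(); print(s['t'],s['ee_pos'],place(1,.09)[0],s['finger_gap'])
import pickle; f=grab_frame('side'); g=grab_frame('scene'); w=grab_frame('wrist'); pickle.dump((s,f,g,w),open('d4.pkl','wb'))
cv2.imwrite('pics/p7.png',np.vstack([np.hstack([cv2.resize(f['img'][90:202,210:360],(400,300)),cv2.resize(g['img'][120:232,130:280],(400,300))]),np.hstack([cv2.resize(w['img'],(400,300)),np.zeros((300,400,3),np.uint8)])])[:,:,::-1])
```

```text
c False
[ 0.45744859  0.2916284  -0.00169356] [ 0.43202261  0.28397993 -0.34781422]
17.8167 0.02086549698726364 59.859203696250916 [ 0.45757819  0.29174872 -0.00101076] [-0.4296982   0.40609226  6.54792444]
21.2333 [ 0.46752773 -0.23215364  0.2035859 ] [ 0.46733793 -0.23258825  0.20348885] 0.020197473958388074
```

View pics/p7.png

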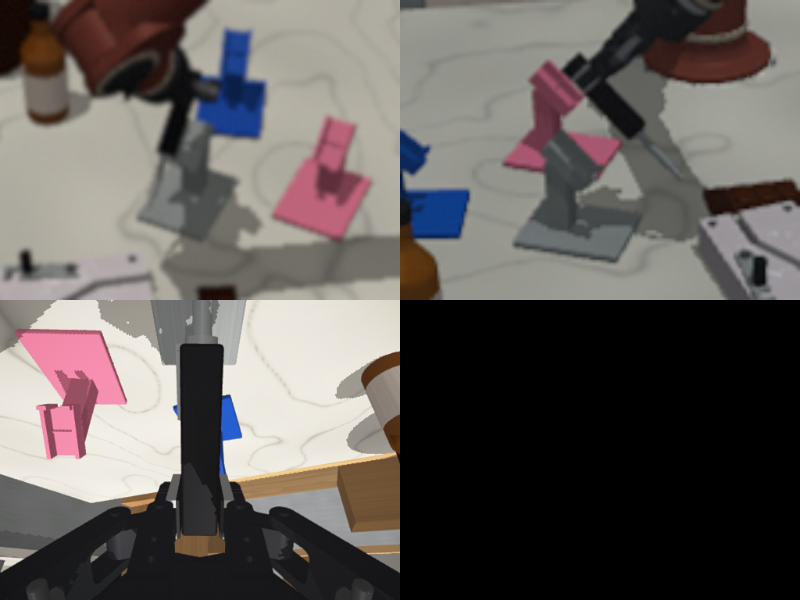

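The stylus is gripped squarely and held along the slope; in the wrist view the handle's end towards the tip is at about (259,57). I'll check its pose in the hand from the depth image.

Run:
```python
from sty import *
import pickle
s,f,g,w=pickle.load(open('d4.pkl','rb'))
c=cloud(w,([0,0,0],[0,0,0])); q=c[50:305,220:300]; m=(w['img'][50:305,220:300].max(-1)<75)&(abs(q[...,1])<.02)&(q[...,2]<.02)
p=q[m]; 
for x in np.arange(-.02,.1,.01):
    k=p[abs(p[:,0]-x)<.005]
    if len(k)>5: print(x.round(3),len(k),np.median(k[:,2]).round(4),np.percentile(k[:,1],[2,98]).round(4))
print(np.percentile(p[:,0],[.2,1,99,99.8]))
r=c[0:60,225:300].reshape(-1,3); r=r[(r[:,2]<.03)&(r[:,0]>.09)]; print('shank',len(r),r.mean(0) if len(r) else 0, r[:,0].max() if len(r) else 0)
```

```text
-0.02 683 -0.0217 [-0.0105  0.0103]
-0.01 1015 -0.022 [-0.0109  0.0112]
0.0 1421 -0.0222 [-0.0119  0.0121]
0.01 1951 -0.0227 [-0.0119  0.0188]
0.02 1210 -0.0219 [-0.0101  0.0119]
0.03 1106 -0.0218 [-0.0097  0.0107]
0.04 1157 -0.0218 [-0.0094  0.011 ]
0.05 1241 -0.0217 [-0.0096  0.0109]
0.06 1314 -0.0218 [-0.0094  0.011 ]
0.07 1506 -0.0218 [-0.0092  0.0111]
0.08 1513 -0.0217 [-0.0094  0.0113]
0.09 90 -0.0208 [-0.0084  0.0098]
[-0.02304428 -0.02129646  0.08464468  0.08553914]
shank 1136 [ 0.09863723  0.00126454 -0.01467528] 0.10764977688625296
```

Run:
```python
from sty import *
import pickle
def pl(h): return place(1,h+.001)[0]
movel(pl(.02),.15); r=movel(pl(-.002),.04,contact_N=5); s=sense(); print(r,s['ee_pos'],(s['ee_pos']-pl(0))@RC,s['wrist_force'],s['t'])
set_gripper(.05); p=sense()['ee_pos']; movel(p+cz*.10,.25)
reach([.44,-.26,.33],[np.pi,0,1.13]); s=sense(); w=grab_frame('wrist'); print(s['t'],s['ee_pos'])
pickle.dump((s,w),open('d5.pkl','wb'))
c=cloud(w,(s['ee_pos'],s['orientation'])); q=(c-CO)@RC
m=(w['img'].max(-1)<70)&(abs(q[...,1])<.02)&(q[...,0]<.07)&(q[...,0]>-.08)&(abs(q[...,2])<.025)
p=q[m]; print(len(p),np.percentile(p[:,0],[.5,99.5]),np.median(p[p[:,2]>.006][:,2]))
for x in (-.045,-.02,0,.02,.045):
    k=p[(abs(p[:,0]-x)<.006)&(p[:,2]>.005)]; 
    if len(k): print(x,len(k),np.median(k[:,2]).round(4),np.percentile(k[:,1],[2,98]).round(4))
v,u=np.where(m); print(u.min(),u.max(),v.min(),v.max())
cv2.imwrite('pics/p8.png',w['img'][:,:,::-1])
```

```text
True [ 0.44133773 -0.28933336  0.14060009] [ 0.00033547 -0.0006846   0.00039732] [1.17352564 1.345529   3.0990224 ] 22.5
24.2833 [ 0.4386722  -0.259535    0.32788364]
1710 [-0.05400727  0.05451791] 0.011065513128353873
-0.045 195 0.0096 [-0.011  0.009]
-0.02 186 0.0105 [-0.011   0.0099]
0 181 0.0112 [-0.0116  0.0098]
0.02 168 0.012 [-0.0113  0.0097]
0.045 146 0.0128 [-0.0119  0.0096]
260 280 112 200
```

View pics/p8.png

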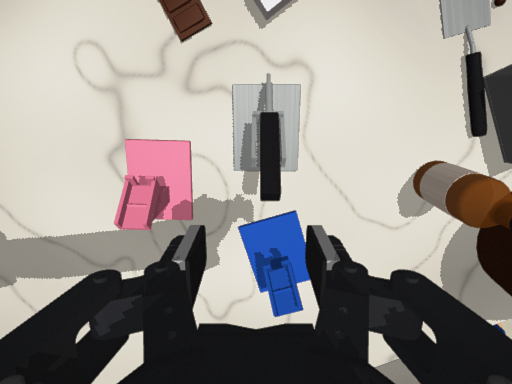

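The stylus lies squarely in the grey trough with its butt at (270,198), and the fit gives x ≈ 0, y ≈ -1 mm in the cradle. Next I take it by the butt and lift it upright.

Run:
```python
from sty import *
import pickle
dy=-.0008*cy
p,o=butt(1,.09); reach(p+dy,o); p,_=butt(1,0); print('c',movel(p+dy,.12,contact_N=6)); s=sense(); print(s['ee_pos'],p+dy,s['orientation'],o)
set_gripper(0); s=sense(); print(s['t'],s['finger_gap'],s['grip_force'],s['wrist_force'],(s['ee_pos']-CO)@RC)
if s['finger_gap']<.015: raise SystemExit
movel(s['ee_pos']+cz*.07,.2)
reach([.50,-.16,.30],[np.pi,0,1.13]); reach(*seam(-.085,-.015,.04,1.13)); pause(.2)
s=sense(); f=grab_frame('side'); g=grab_frame('scene'); w=grab_frame('wrist'); pickle.dump((s,f,g,w),open('d6.pkl','wb')); print(s['t'],s['ee_pos'],s['orientation'],s['wrist_force'])
cv2.imwrite('pics/p9.png',np.vstack([np.hstack([cv2.resize(f['img'][130:242,160:310],(400,300)),cv2.resize(g['img'][150:262,210:360],(400,300))]),np.hstack([cv2.resize(w['img'],(400,300)),cv2.resize(w['img'][130:242,181:331],(400,300))])])[:,:,::-1])
```

```text
c False
[ 0.45219124 -0.26804316  0.13336976] [ 0.45177633 -0.26746627  0.13277817] [ 3.13922842 -0.78394406  1.13191086] [ 3.14159265 -0.78539816  1.130182  ]
26.3333 0.02136397409703977 59.16460990905762 [-1.83108701 -2.04030704  1.503847  ] [-0.01183053 -0.00109142 -0.00035729]
28.9583 [ 0.68928474 -0.00229393  0.2163559 ] [3.13963022e+00 3.67007559e-04 1.12703184e+00] [ 0.77560444 -0.66602527 -0.74372009]
```

View pics/p9.png

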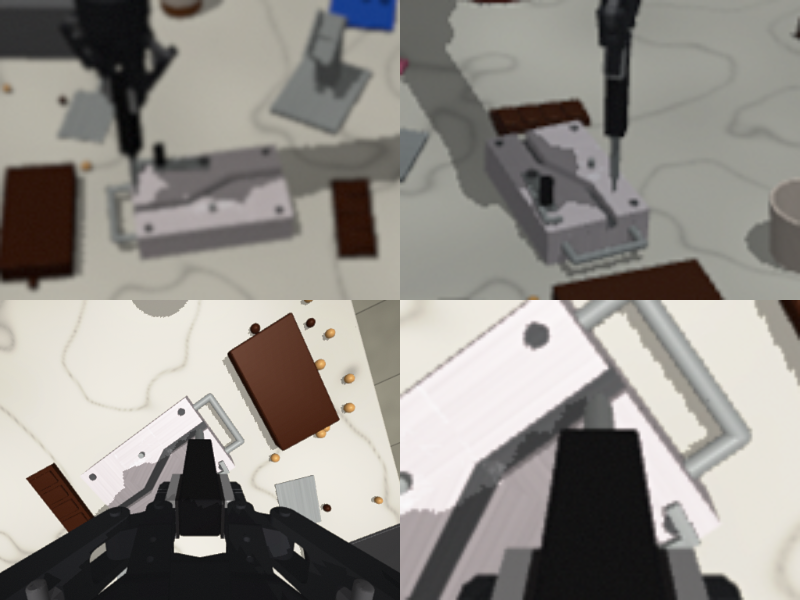

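The stylus is held upright with its tip hovering over the groove's bow-handle end, and the hasp lies clear along the edge. I'll now fit its tilt and tip position from all the views.

Run:
```python
from sty import *
import pickle
s,f,g,w=pickle.load(open('d6.pkl','rb')); e=s['ee_pos']; R=Ro.from_euler('xyz',s['orientation']).as_matrix()
print('pred tip',e+R@[0,0,.142])
for n,F in (('side',f),('scene',g)):
    q=cloud(F).reshape(-1,3); q=q[(np.linalg.norm(q[:,:2]-e[:2],axis=1)<.03)&(q[:,2]>.06)&(q[:,2]<.2)]
    cam=-F['R'].T@F['t']; dr=(cam-e); dr[2]=0; dr/=np.linalg.norm(dr)
    sd=np.array([-dr[1],dr[0],0])
    for z in np.arange(.07,.2,.01):
        k=q[abs(q[:,2]-z)<.005]
        if len(k)>2: print(n,z.round(3),len(k),'side-off mm',((k-e)@sd).mean().round(4)*1000, np.percentile((k-e)@sd,[5,95]).round(4)*1000,'front',np.median((k-e)@dr).round(4)*1000)
    print(sd,dr)
c=cloud(w,([0,0,0],[0,0,0])); m=(c[...,2]<.16)&(abs(c[...,1])<.02)&(c[...,2]>-.03)&(abs(c[...,0])<.03); q=c[m]
for z in np.arange(0,.15,.01):
    k=q[abs(q[:,2]-z)<.005]
    if len(k)>2: print('wrist',z.round(3),len(k),'face x',np.median(k[:,0]).round(4),'y',np.percentile(k[:,1],[3,97]).round(4))
```

```text
pred tip [ 0.68951403 -0.00246064  0.07435618]
side 0.08 4 side-off mm -3.4 [-5.3 -2.2] front 6.4
side 0.09 5 side-off mm -4.1000000000000005 [-7.  -1.3] front 7.9
side 0.1 4 side-off mm -4.0 [-6.6 -1.3] front 8.9
side 0.11 7 side-off mm -2.7 [-6.4  0.4] front 8.3
side 0.12 9 side-off mm -2.6 [-6.6  1.7] front 6.6
side 0.13 8 side-off mm -3.0 [-7.4  1.2] front 6.5
side 0.14 5 side-off mm -3.2 [-8.4  2.4] front 8.1
side 0.15 10 side-off mm 0.4 [-13.1  10.6] front 9.4
side 0.16 22 side-off mm -3.4 [-15.5   8.2] front 12.6
side 0.17 23 side-off mm -2.3 [-15.1  11.7] front 11.2
side 0.18 23 side-off mm -2.0 [-13.5   9.8] front 10.7
side 0.19 19 side-off mm -2.5 [-13.5  10.6] front 11.700000000000001
[-0.98053397 -0.19634952  0.        ] [-0.19634952  0.98053397  0.        ]
scene 0.08 5 side-off mm 5.8999999999999995 [4.1 7.2] front 3.0
scene 0.09 6 side-off mm 5.1000000000000005 [1.4 8.5] front 2.7
scene 0.1 9 side-off mm 4.5 [0.4 8.8] front 6.2
scene 0.11 11 side-off mm 5.0 [1.3 8.4] front 4.8999999999999995
scene 0.12 9 side-off mm 4.8999999999999995 [2.  7.8] front 3.9
scene 0.13 9 s
[... 346 characters left out ...]
1
[0.29111353 0.95668851 0.        ] [ 0.95668851 -0.29111353  0.        ]
wrist 0.0 324 face x 0.012 y [-0.01    0.0102]
wrist 0.01 261 face x 0.0123 y [-0.0099  0.0102]
wrist 0.02 228 face x 0.0127 y [-0.01    0.0102]
wrist 0.03 200 face x 0.0131 y [-0.0098  0.0103]
wrist 0.04 163 face x 0.0135 y [-0.0096  0.0102]
wrist 0.05 141 face x 0.0138 y [-0.0099  0.0101]
wrist 0.06 125 face x 0.0142 y [-0.0099  0.0101]
wrist 0.07 17 face x 0.0143 y [-0.009   0.0087]
wrist 0.09 21 face x 0.0092 y [-0.0028  0.0036]
wrist 0.1 36 face x 0.009 y [-0.0042  0.0042]
wrist 0.11 31 face x 0.0096 y [-0.0044  0.0043]
wrist 0.12 30 face x 0.0097 y [-0.0045  0.0045]
wrist 0.14 6 face x 0.0082 y [-0.0018  0.0019]
```

The stylus leans 2° in the hand, which puts the tip 6 mm off the tool axis. I'll tilt the tool to cancel this, check the groove's centre line in the cloud, then do the pass.

```bash
cat >> sty.py <<'E'
TIPV=np.array([.0060,0,.1418])
RT=Ro.from_euler('xyz',[np.pi,0,1.13])*Ro.from_euler('y',-.035)
OT=RT.as_euler('xyz')
def tipat(x,y,z): return mw(x,y,z)-RT.apply(TIPV)
E
python3 - <<'E'
from sty import *
import pickle
L=pickle.load(open('d1.pkl','rb')); s,w=L[1]; s6,_,_,w6=pickle.load(open('d6.pkl','rb'))
for s,w in ((s,w),(s6,w6)):
    c=cloud(w,(s['ee_pos'],s['orientation'])).reshape(-1,3); m=np.c_[(c[:,:2]-Mc)@RM,c[:,2]]
    for x0,y0 in ((-.08,-.015),(-.055,-.015),(-.035,-.015),(.04,.015),(.055,.015),(.08,.015)):
        k=m[(abs(m[:,0]-x0)<.006)&(abs(m[:,1]-y0)<.012)]; fl=k[(k[:,2]<.036)&(k[:,2]>.02)]; tp=k[k[:,2]>.0415]
        lo=tp[tp[:,1]<y0][:,1]; hi=tp[tp[:,1]>y0][:,1]
        print(x0,len(fl),fl[:,2].mean().round(4) if len(fl) else 0,'edges', (lo.max()*1000).round(1) if len(lo) else 0,(hi.min()*1000).round(1) if len(hi) else 0)
p=tipat(-.084,-.015,.060); reach(p,OT); pause(.2); s=sense(); w=grab_frame('wrist'); print(s['t'],s['ee_pos']-p,s['orientation']-OT)
R=Ro.from_euler('xyz',s['orientation']); q=s['ee_pos']+R.apply(TIPV); print('tip in mould',(q[:2]-Mc)@RM,q[2])
pickle.dump((s,w),open('d7.pkl','wb')); cv2.imwrite('pics/p10.png',cv2.resize(w['img'][100:240,150:350],(800,560))[:,:,::-1])
E
```

```text
-0.08 84 0.0325 edges -21.3 -9.1
-0.055 86 0.0325 edges -21.4 -9.4
-0.035 85 0.0323 edges -21.2 -11.9
0.04 69 0.0323 edges 8.6 20.7
0.055 72 0.0323 edges 9.0 20.5
0.08 66 0.032 edges 8.6 20.6
-0.08 65 0.0325 edges -15.0 -15.0
-0.055 101 0.0325 edges -20.2 -8.3
-0.035 97 0.0324 edges -20.3 -8.4
0.04 80 0.0325 edges 9.7 21.4
0.055 79 0.0325 edges 9.8 21.5
0.08 65 0.0323 edges 9.6 0
29.5583 [ 0.00029951 -0.000236    0.00054277] [-0.00088056 -0.00054522 -0.00036842]
tip in mould [-0.08439818 -0.01470272] 0.06054340832466562
```

View pics/p10.png

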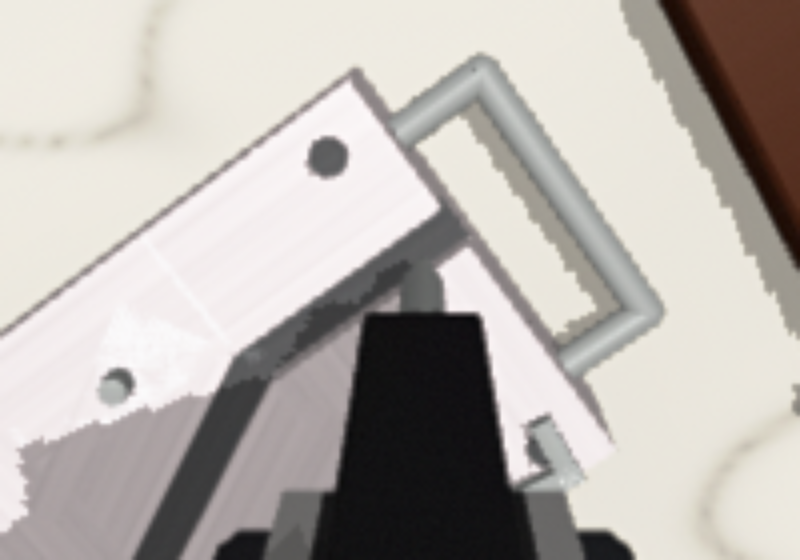

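The mould's groove and bow handle are clear in the picture, with the handle's front end at about (425,320) hiding the tip. The groove centre line agrees with my model to under 1 mm, so I'll lower the tip and draw it.

Run:
```python
from sty import *
b=.0003
f0=sense()['wrist_force']
movel(tipat(-.084,-.015+b,.040),.06,rot=OT)
r=movel(tipat(-.084,-.015+b,.029),.015,rot=OT,contact_N=1.6); s=sense()
R=Ro.from_euler('xyz',s['orientation']); q=s['ee_pos']+R.apply(TIPV); print('contact',r,q,(q[:2]-Mc)@RM,s['wrist_force']-f0,s['t'])
if not r or abs(q[2]-.033)>.004: raise SystemExit
z=q[2]-.0015
print(movel(tipat(-.084,-.015+b,z),.015,rot=OT))
for x,y in ((-.03,-.015),(0,0),(.03,.015),(.058,.015),(.084,.015)):
    x0=x; movel(tipat(x,y+b,z),.03,rot=OT); s=sense(); q=s['ee_pos']+Ro.from_euler('xyz',s['orientation']).apply(TIPV)
    print(x,((q[:2]-Mc)@RM).round(4),q[2].round(4),(s['wrist_force']-f0).round(2),s['t'])
```

```text
contact True [ 6.88536595e-01 -5.06925815e-04  3.12470580e-02] [-0.08403511 -0.0146829 ] [1.32985879 0.85518451 2.74934914] 30.6583
False
-0.03 [-0.0293 -0.0147] 0.0295 [2.39 0.71 4.22] 32.8583
0 [0.001  0.0008] 0.0294 [1.31 1.15 3.5 ] 34.125
0.03 [0.0311 0.0158] 0.0294 [2.02 0.15 3.5 ] 35.3917
0.058 [0.0594 0.0152] 0.0293 [0.29 0.01 4.1 ] 36.475
0.084 [0.0855 0.0153] 0.0294 [ 1.73 -0.2   3.51] 37.4917
```

The pass is complete: about 3.5 N of downforce, tip within 1 mm of the centre line, about 3 cm/s. Now I'll put the stylus back.

Run:
```python
from sty import *
import pickle
s=sense(); movel(s['ee_pos']+[0,0,.07],.15)
reach([.50,-.16,.31],[np.pi,0,1.13])
G=CO+RC@np.array([-.01183-.003,-.00109,-.00036]); o=butt(1,0)[1]
reach(G+cz*.08,o); movel(G+cz*.02,.15,rot=o); pause(.2)
r=movel(G-cz*.002,.03,rot=o,contact_N=5); s=sense(); print(r,(s['ee_pos']-G)@RC,s['wrist_force'],s['t'])
set_gripper(.05); p=sense()['ee_pos']; movel(p-cx*.10,.2)
reach([.44,-.26,.36],[np.pi,0,1.13]); pause(.3); s=sense(); w=grab_frame('wrist'); g=grab_frame('scene'); f=grab_frame('side'); print(s['t'])
c=cloud(w,(s['ee_pos'],s['orientation'])); q=(c-CO)@RC
m=(w['img'].max(-1)<70)&(abs(q[...,1])<.025)&(q[...,0]<.08)&(q[...,0]>-.09)&(abs(q[...,2])<.03)
p=q[m]; print(len(p),np.percentile(p[:,0],[.5,99.5]))
for x in (-.045,0,.045):
    k=p[(abs(p[:,0]-x)<.006)&(p[:,2]>.003)]
    if len(k): print(x,len(k),np.median(k[:,2]).round(4),np.percentile(k[:,1],[2,98]).round(4))
cv2.imwrite('pics/p11.png',np.hstack([cv2.resize(w['img'],(400,300)),cv2.resize(g['img'][120:270,130:330],(400,300))])[:,:,::-1])
```

```text
False [ 1.58179491e-04  6.31774908e-06 -6.34834988e-04] [0.64062903 0.98853431 4.48229442] 41.1583
43.2833
1455 [-0.05465278  0.05369768]
-0.045 162 0.0074 [-0.0114  0.0084]
0 149 0.0103 [-0.0115  0.0093]
0.045 132 0.0135 [-0.0117  0.009 ]
```

View pics/p11.png

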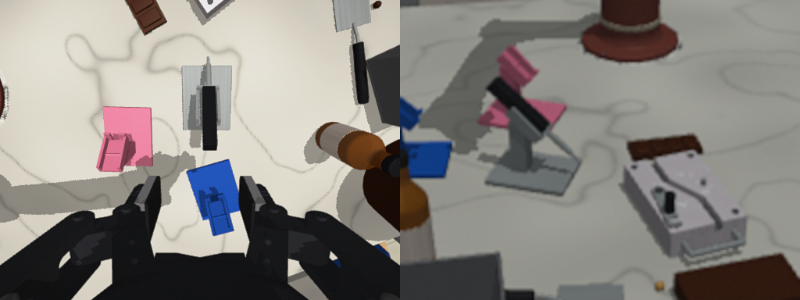

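The stylus is back in the grey stand and the hasp is still off. The fit shows a small lean, so I'll compare it with the trough's own walls before handing in.

Run:
```python
from sty import *
import pickle
pause(.1); s=sense(); w=grab_frame('wrist')
L=pickle.load(open('d1.pkl','rb')); s5,w5=pickle.load(open('d5.pkl','rb'))
for nm,s,w in (('first',*L[0]),('laid1',s5,w5),('now',s,w)):
    c=cloud(w,(s['ee_pos'],s['orientation'])); q=(c-CO)@RC; q=q[(abs(q[...,1])<.026)&(abs(q[...,2])<.03)]
    def prof(y0,y1,xs): return [(x,np.median(k[:,2]).round(4),len(k)) for x in xs for k in [q[(abs(q[:,0]-x)<.006)&(q[:,1]>y0)&(q[:,1]<y1)]] if len(k)>3]
    print(nm,'wallL',prof(-.019,-.0165,(0,.02,.04)),'wallR',prof(.0165,.019,(0,.02,.04)))
    print('  mid',prof(-.006,.006,(-.045,-.02,0,.02,.045)),'shank',prof(-.004,.003,(.07,.08,.09,.1,.11,.12)))
    b=c[(abs((c-CO)@d-.03)<.06)&(abs((c-CO)@cy)>.03)&(abs((c-CO)@cy)<.046)&(abs(c[...,2]-.01)<.01)]
    A=np.c_[b[:,:2]-CO[:2],np.ones(len(b))]; print('  base plane',np.linalg.lstsq(A,b[:,2],rcond=None)[0].round(4))
```

```text
first wallL [(0, np.float64(0.001), 39), (0.02, np.float64(0.002), 20), (0.04, np.float64(0.0019), 21)] wallR [(0, np.float64(0.0), 37), (0.02, np.float64(0.002), 25), (0.04, np.float64(0.0021), 17)]
  mid [(0, np.float64(-0.0124), 112), (0.02, np.float64(-0.012), 94), (0.045, np.float64(-0.0121), 81)] shank []
  base plane [-0.0009 -0.0019  0.0088]
laid1 wallL [(0, np.float64(0.0005), 39), (0.02, np.float64(0.0021), 19), (0.04, np.float64(0.0022), 14)] wallR [(0, np.float64(0.001), 41), (0.02, np.float64(0.0019), 17), (0.04, np.float64(0.0017), 16)]
  mid [(-0.045, np.float64(0.0097), 119), (-0.02, np.float64(0.0106), 103), (0, np.float64(0.0113), 97), (0.02, np.float64(0.012), 85), (0.045, np.float64(0.0129), 79)] shank [(0.07, np.float64(0.0077), 39), (0.08, np.float64(0.0079), 41), (0.09, np.float64(0.0081), 41), (0.1, np.float64(0.0085), 41), (0.11, np.float64(0.0086), 27), (0.12, np.float64(0.007), 17)]
  base plane [ 0.001  -0.0006  0.0088]
now wallL [(0, np.float64(-0.0005), 29), (0.02, np.float64(0.0019), 14), (0.04, np.float64(0.0022), 14)] wallR [(0, np.float64(-0.0003), 31), (0.02, np.float64(0.0019), 16), (0.04, np.float64(0.0019), 14)]
  mid [(-0.045, np.float64(0.0075), 91), (-0.02, np.float64(0.0091), 88), (0, np.float64(0.0106), 86), (0.02, np.float64(0.0119), 83), (0.045, np.float64(0.0137), 66)] shank [(0.07, np.float64(0.0088), 37), (0.08, np.float64(0.0091), 33), (0.09, np.float64(0.0104), 32), (0.1, np.float64(0.0108), 32), (0.11, np.float64(0.0113), 22), (0.12, np.float64(0.0102), 18)]
  base plane [ 0.0003 -0.0007  0.0088]
```

The front of the handle sits about 3 mm off the trough floor, caught by friction on the end stop. I'll seat it with a light press of the closed fingertips.

Run:
```python
from sty import *
set_gripper(0); o=place(1,0)[1]
at=lambda h: CO+cx*.034+cy*-.001+cz*h
reach(at(.07),o); movel(at(.025),.12,rot=o); pause(.2)
r=movel(at(.0035),.025,rot=o,contact_N=6); s=sense(); print(r,(s['ee_pos']-CO)@RC,s['wrist_force'],s['t'])
movel(at(.09),.15,rot=o); reach([.44,-.26,.36],[np.pi,0,1.13]); pause(.3); s=sense(); w=grab_frame('wrist'); print(s['t'])
c=cloud(w,(s['ee_pos'],s['orientation'])); q=(c-CO)@RC; q=q[(abs(q[...,1])<.026)&(abs(q[...,2])<.03)]
def prof(y0,y1,xs): return [(x,float(np.median(k[:,2]).round(4)),len(k)) for x in xs for k in [q[(abs(q[:,0]-x)<.006)&(q[:,1]>y0)&(q[:,1]<y1)]] if len(k)>3]
print(prof(-.006,.006,(-.045,-.02,0,.02,.045)),prof(-.004,.003,(.08,.1,.11)))
k=q[(q[:,2]>.004)&(abs(q[:,1])<.013)]; print(np.percentile(k[:,0],[.5,50]))
```

```text
True [ 0.03549409 -0.00103535  0.00772274] [0.72662665 1.72569478 2.07753219] 46.4667
48.4083
[(-0.045, 0.013, 98), (-0.02, 0.0129, 83), (0, 0.0127, 81), (0.02, 0.0125, 66), (0.045, 0.0121, 64)] [(0.08, 0.0053, 31), (0.1, 0.0048, 34), (0.11, 0.0045, 26)]
[-0.05354387  0.01852611]
```

```bash
python3 -c "
from h import *
print(hand_in())"
```

```text
the job is handed in; nothing more can be done
None
```

The job is handed in at about 48 s. The hasp is off at about 1.67 rad, near its 1.7 stop. The groove was drawn at about 3 cm/s with roughly 3.5 N of downforce, and the stylus is back in the grey stand, tip down and seated after one light fingertip press. I also lightly touched the mould's top once to find the true fingertip position, and I did not re-check the other bench items by camera at the end.

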